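Move the masher to the draining rail over a drip dish

ROBOT

A 6-joint arm with a two-finger parallel gripper is mounted at the origin on a cart in front of the work surface, level with it; the furniture and walls round the work are solid. World frame = base frame: x ahead of the robot, y to its left, z up, the work surface at z = 0. Lengths are in m, angles in rad, forces in N, time in s.
With the tool pointing down it reaches from about 0.3 to 0.775 m from the base axis. Payload 14.6 kg.
Tool frame: the origin (TCP) lies midway between the tips of the shut fingers; the grasp point (between the pads) lies bot.grasp_offset behind it (bot.grasp_offset is the distance from the TCP to the grasp point, in m); z points along the fingers, y is the line along which they close (so a half turn about z gives the same grasp; the last joint's range is limited). The gripper opens to 94 mm and grips with 3 to 60 N. Pads are 16 mm wide; open, the fingers measure 119 mm over their backs; the gripper's body (75 mm by 177 mm) begins 78 mm behind the grasp point.
Start: joints at [1.041, 0.3, 1.521, -0, 1.321, -0.067], TCP at [0.246, 0.492, 0.205] pointing down, gripper open.
Joint ranges: [-3.03, 3.03], [-0.79, 2.21], [0.23, 2.52], [-1.04, 4.18], [0, 3.07], [-2.55, 2.55]. Speed limits (rad/s): [2.22, 2.22, 2.57, 3.14, 3.14, 3.14].

INTERFACE

Orientations are given as a rotation vector (axis times angle).
In Python, from rig import bot, viewer gives the robot as it stands.
- The arm moves only by the tool carry_out, never from a script. Its argument "increments" is a list that holds one entry, the list of rows, each a list of 7 numbers: the gripper's target within -1 to 1 (fully open at 1, half-way at 0, shut at -1), then the shift along the tool's x, y, z in units of 10 cm (1.0 is 10 cm), then the turn, a rotation vector about the tool's x, y, z in units of 90 degrees (1.0 is 90 degrees). A call has 1 to 8 rows; each row is the pose to reach, as a shift and turn from the pose commanded when the call began, along the tool's axes at that moment; what a row does not reach only later rows make up. A row lasts 1/12 s, in which the tool goes at most 41.7 mm and 7.16 degrees, less where a joint would pass 70% of its speed; a pose out of reach is approached as far as the arm can. A call with a number of a shift or a turn outside -1 to 1 is refused whole. A call with a gripper value outside its range is refused whole. The fingers move at their own pace and stop on an object; the grip force is fixed at half the most. Time passes only in rows, so rows that repeat a pose let the fingers close. It gives the time, the measured TCP pose, the force, the opening and the grip force at its end, in the units of the state.
- bot.observe(): the state, without advancing time (a new reading comes with each control period).
- viewer.snapshot(name): name is "scene" or "side" or "wrist"; returns a dict with "image" (480x640x3 uint8, red, green, blue), "vertical_fov" (degrees; the focal length in pixels is half the picture's height over the tangent of half this angle, whatever the lens; pixels are square), "cx", "cy" (the principal point, pixels), "cam_to_world" (4x4, takes a point from camera to world coordinates). Camera axes: x right, y down, z forward; pixel columns grow to the right and rows downward; lengths in m; the calibration is good to about 2 mm. A picture is of the moment at which its call begins. There is no depth.
- bot.finish_job(): hands the job in; it is judged then, once.
The state is a dict: "time": time; "qpos": joint angles; "joint_velocities": joint speeds; "joint_torque": joint torques, N m; "ee_pos": TCP position; "tool_rot": TCP orientation; "force": force on the tool from outside, world axes, zero at the start; "torque": the same for the moment, N m; "opening": opening from 0.0 (shut) to 1.0 (fully open); "finger_force": force on a finger pad.
Only numpy, scipy, OpenCV 4.12 (cv2) and the standard library are available. Lean on these libraries where they do the work, as an engineer would, in place of code of your own. Each camera call takes 0.05 s, during which the arm holds its last target. There are 200 camera calls.

TASK

The potato masher hanging by its closed loop on the left rail is wet: bring it off that rail over the upturned end and hang it by its loop on the bar of the right rail, hanging free and upright. Slide the oval dish along the worktop, without lifting it, so that it lies centred under the masher as a drip tray, and leave the other things where they stand.

Things in the scene. Friction and masses are not known exactly. Their poses are not given: they have to be found in the camera images.
- rail_a: Left rail: fixed steel stand. Origin on the worktop under the post. Foot 130 (x) x 80 mm (y -20 to +60), 12 high; post 16 mm thick, 24 mm collar up to 14 mm above the bar's axis. A round bar 10 mm thick runs level along its own -y to 170 mm from the post, axis 250 mm above the worktop; its end is turned straight up as a stop, top 17 mm above the axis. The masher hangs on it.
- rail_b: Right rail: like the left, but the bar runs along its own +y to an upturned end 210 mm from the post; foot y -60 to +20 mm. The bar is clamped at a height that varies: its axis is 225 to 275 mm above the worktop, NOT given by this pose: feel for it (it bears a 40 N push from above) or see it. The ends of both rails face each other, some 12 to 28 cm apart.
- masher: Potato masher, 176 mm tall, 0.14 to 0.26 kg, hanging upright. Origin at the centre of the underside of its round disc (60 mm across), z up along the handle; the bar runs through its loop along y. Two wire legs (44 mm apart in x), then a black handle 16 mm thick (z 78 to 130 mm), then the closed steel loop.
- masher_loop (a point): Centre of the masher's loop (144 mm above the disc's underside; axes as the masher). Closed steel loop in the plane x-z, 12 mm deep in y; opening 34 mm wide, from 10 mm below this point to 26 mm above, where it narrows to a 14 mm flat that rests on the bar. Outer width 44 mm in x; flat upright sides from 14 mm below to 14 mm above this point, to pinch across x from above.
- dish: Oval serving dish, cream with a thin rim, 117 mm (x) by 189 mm (y) by 22 mm high, 0.28 to 0.46 kg, loose on the worktop in front of the right rail. Origin at the centre of its underside, z up.
- mug: bystander: teal mug with handle, 73 mm high; origin under its centre
- jug: bystander: small brown jug with handle, 93 mm high; origin under its centre
- tumbler: bystander: amber drinking glass upside down, 52 mm across, 84 mm high; origin under its centre
- coffee_jar: bystander: glass jar of coffee with a wooden lid, 66 mm across, 106 mm high; origin under its centre
- vase: bystander: amber glass vase, 64 mm across, 110 mm high; origin under its centre
There are look-alikes about, which are no part of the job. What is shaped like the masher but turquoise is not meant.

How it is judged:
By the outcome, as a careful person would: the job done as asked, in the order asked, and still so for the second after the job is handed in, with the robot touching nothing.
It also fails if it takes over 61 s, if anything falls off the work surface, if the arm or the gripper's body presses on something with over 40 N, if the wrist force passes 120 N, or if a joint passes its speed limit or range.

## Working session

There is one attempt and no reset: what is moved stays moved. The work goes in short steps, Python scripts to look and compute and a tool call to move; the robot and the scene stay as the last step left them, time stands still between calls to the robot, and variables do not carry over. Pictures are saved under pics/ and viewed, at most 10 in all, crops included, and the job is handed in when it is done.

Besides the shell and the picture viewer there is one more tool, called as name(argument=value, ...) on one line, values as JSON. carry_out: Moves the arm, as the interface text tells. Shifts and turns lie within -1 to 1; 1 stands for 10 cm of shift or 90 degrees of turn. Its arguments: {"type":"object","properties":{"increments":{"type":"array"}},"required":["increments"]}

```bash
ls; mkdir -p pics; python3 - <<'E'
from rig import bot, viewer
import cv2, pickle
s=bot.observe(); print(s, bot.grasp_offset)
for n in ["scene","side"]:
    d=viewer.snapshot(n); pickle.dump(d,open(f"pics/{n}0.pkl","wb"))
    cv2.imwrite(f"pics/{n}0.png",d["image"][:,:,::-1]); print(n,d["vertical_fov"],d["cx"],d["cy"],d["cam_to_world"])
E
```

```text
pics
{'time': 0.0, 'qpos': array([ 1.04140642e+00,  3.00461533e-01,  1.52159757e+00, -3.33693515e-05,
        1.32069503e+00, -6.66224428e-02]), 'joint_velocities': array([ 3.19811223e-04, -6.50129613e-05,  1.55883351e-04, -1.44320823e-04,
       -9.34258459e-04,  1.18878591e-03]), 'joint_torque': array([ 9.24946153e-05, -5.31798184e+01, -3.52744710e+01,  7.07867648e-02,
        2.43159255e-02, -1.38384867e-04]), 'ee_pos': array([0.24541968, 0.49190766, 0.2048846 ]), 'tool_rot': array([-7.20360583e-01, -3.05756986e+00,  1.75877140e-03]), 'force': array([ 0.3136824 , -0.32963079,  0.74011588]), 'torque': array([-0.01273231,  0.02734516, -0.00438673]), 'finger_force': 0.0, 'opening': 1.0017960081518538} 0.0188
scene 47.771447190513285 314.23855884291504 238.14495461470523 [[ 0.8287732  -0.34578982  0.43995953 -0.0037072 ]
 [-0.55927727 -0.53790728  0.63076517 -0.71887812]
 [ 0.01854526 -0.76882063 -0.63919552  0.95485538]
 [ 0.          0.          0.          1.        ]]
side 54.72539524376449 313.00351570691794 247.48880422917998 [[ 0.98761961 -0.07852241  0.13580037  0.34849121]
 [-0.15625623 -0.56880838  0.80749057 -1.03072002]
 [ 0.01383828 -0.81871317 -0.57403593  0.93788391]
 [ 0.          0.          0.          1.        ]]
```

View pics/scene0.png

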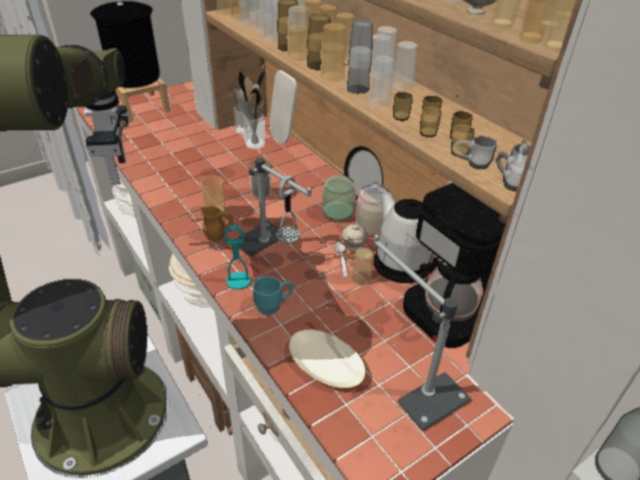

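View pics/side0.png

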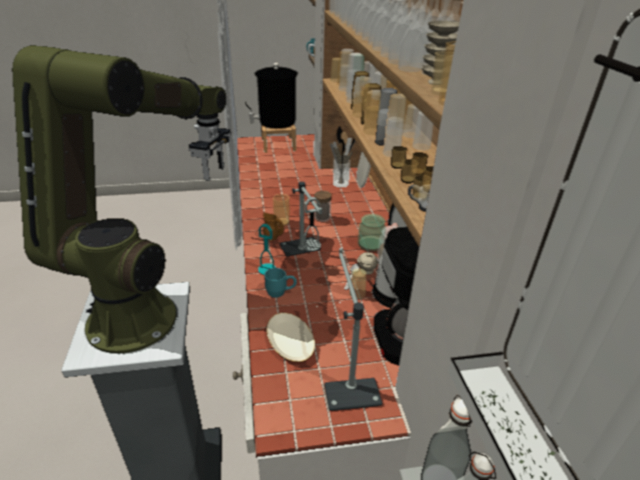

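Scene picture: the left rail has its post near (262,200) and its bar runs to an upturned end at about (308,190). There are two masher-shaped things. One is the black-handled steel masher hanging on the bar at about (288,210), which fits the description. The other is the turquoise one standing at (237,258), the excluded look-alike. The right rail has its post at (438,350) and bar end at (379,240). The dish is at (327,358). I'll confirm in crops.

```bash
python3 - <<'E'
import cv2
a=cv2.imread("pics/scene0.png"); b=cv2.imread("pics/side0.png")
def crop(im,x,y,w,h,k,n):
    c=cv2.resize(im[y:y+h,x:x+w],None,fx=k,fy=k,interpolation=cv2.INTER_CUBIC)
    for i in range(0,w,10): cv2.putText(c,str(x+i),(i*k,8),0,.3,(255,255,255),1) if i%20==0 else 0; cv2.line(c,(i*k,10),(i*k,14),(255,255,255),1)
    for i in range(0,h,10): cv2.putText(c,str(y+i),(0,i*k+4),0,.3,(255,255,255),1); 
    return c
import numpy as np
cv2.imwrite("pics/c1.png",crop(a,195,150,130,98,6,0))
l=crop(a,365,225,110,200,3,0); r=crop(b,255,170,130,200,3,0)
cv2.imwrite("pics/c2.png",np.hstack([l,r]))
E
```

```text
(no output)
```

View pics/c1.png

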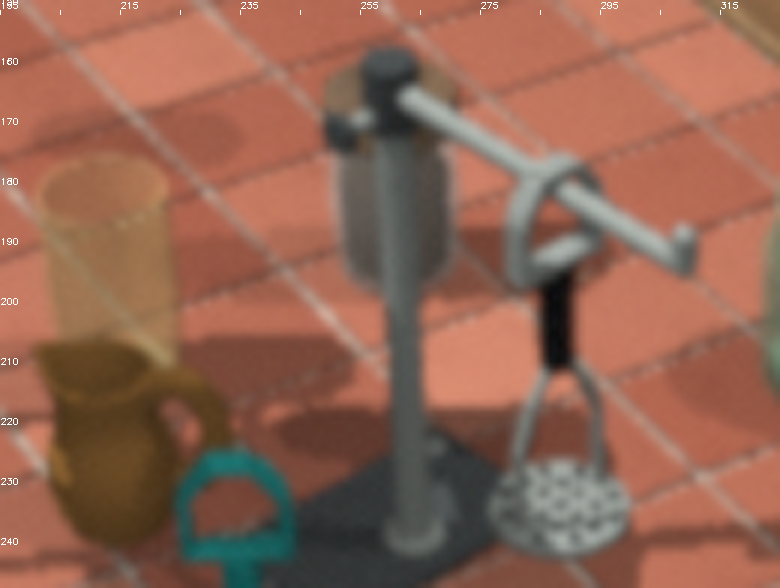

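View pics/c2.png

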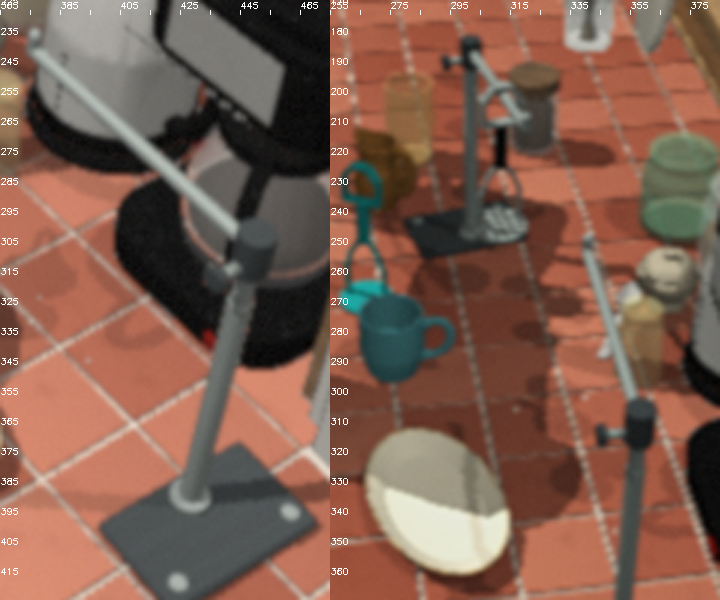

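```bash
cat > h.py <<'E'
import numpy as np, cv2, pickle
from scipy.optimize import least_squares
def load(n): return pickle.load(open(f"pics/{n}.pkl","rb"))
def proj(d,P):
    P=np.atleast_2d(P); T=np.linalg.inv(d["cam_to_world"]); c=P@T[:3,:3].T+T[:3,3]
    f=240/np.tan(np.radians(d["vertical_fov"])/2)
    return c[:,:2]/c[:,2:]*f+[d["cx"],d["cy"]]
def back(d,uv,z):
    f=240/np.tan(np.radians(d["vertical_fov"])/2); R=d["cam_to_world"]
    r=R[:3,:3]@[(uv[0]-d["cx"])/f,(uv[1]-d["cy"])/f,1]; o=R[:3,3]
    return o+r*(z-o[2])/r[2]
def rz(a): return np.array([[np.cos(a),-np.sin(a),0],[np.sin(a),np.cos(a),0],[0,0,1]])
E
python3 - <<'E'
from h import *
S,D=load("scene0"),load("side0")
def fit(pts,x0,fixh):
    def res(p,full=False):
        h=fixh if fixh else p[3]; r=[]
        for cam,uv,(x,y,z,rel) in pts:
            P=rz(p[2])@[x,y,z]+[p[0],p[1],h*rel]; r.append(proj(cam,P)[0]-uv)
        return np.array(r).ravel()
    s=least_squares(res,x0,loss="soft_l1"); print(s.x,np.degrees(s.x[2])); print(res(s.x).reshape(-1,2).round(1).tolist())
    return s.x
L=.165
print("A");fit([(S,(308.6,194),(0,-.17,0,1)),(S,(309.3,188.6),(0,-.17,.016,1)),(S,(263.7,240),(0,0,.012,0)),(S,(260,159),(0,0,.014,1)),
 (D,(320.7,209.3),(0,-.17,.015,1)),(D,(301.7,248),(0,0,.012,0)),(D,(301.7,183.3),(0,0,.014,1))],[.5,.4,0],.25)
print("B");fit([(S,(377.8,241.5),(0,.21,0,1)),(S,(377,235.9),(0,.21,.016,1)),(S,(428.3,390),(0,0,.012,0)),(S,(450.3,300),(0,0,.014,1)),
 (D,(340.7,249.3),(0,.21,.016,1)),(D,(341.5,253.3),(0,.21,0,1)),(D,(358.3,304.5),(0,0,.014,1))],[.6,-.3,0,.25],None)
# dish
masks=[]
for d,(x0,y0,x1,y1) in ((S,(270,315,385,400)),(D,(255,305,330,370))):
    hsv=cv2.cvtColor(d["image"],cv2.COLOR_RGB2HSV); m=np.zeros((480,640),np.uint8)
    m[y0:y1,x0:x1]=((hsv[...,1]<110)&(hsv[...,0]>12)&(hsv[...,0]<40))[y0:y1,x0:x1]
    m=cv2.morphologyEx(m,cv2.MORPH_OPEN,np.ones((5,5),np.uint8))
    n,l,st,_=cv2.connectedComponentsWithStats(m); k=1+st[1:,4].argmax(); print(st[k])
    c=max(cv2.findContours((l==k).astype(np.uint8),0,2)[0],key=len); masks.append((d,cv2.convexHull(c)))
t=np.linspace(0,2*np.pi,72)
def hull(d,p):
    a=[.0585*np.cos(t),.0945*np.sin(t),0*t+.022]; b=[.04*np.cos(t),.07*np.sin(t),0*t]
    P=np.hstack([a,b]).T@rz(p[2]).T+[p[0],p[1],0]
    return cv2.convexHull(proj(d,P).astype(np.float32))
def res(p):
    r=[]
    for d,c in masks:
        h=hull(d,p); r+=[cv2.pointPolygonTest(h,tuple(map(float,q[0])),True) for q in c]
    return r
best=min((least_squares(res,[.45,-.15,a],diff_step=1e-3,x_scale=[.1,.1,1],loss="soft_l1") for a in (0,.5,1,1.5,2,2.6)),key=lambda s:s.cost)
print("dish",best.x,np.degrees(best.x[2]),best.cost,np.abs(best.fun).mean())
for n,c in (("mug",(267,308)),("jar",None),("turq",(238,281)),("vasecand",(363,280))):
    if c: print(n,back(S,c,0))
E
```

```text
A
[0.52752259 0.27802731 0.1828739 ] 10.477902689884202
[[0.7, 0.3], [0.0, -0.2], [0.7, -0.0], [0.2, 0.7], [-0.9, -1.7], [-0.3, -0.6], [-0.4, -1.1]]
B
[ 0.56948556 -0.3166157  -0.03078992  0.25686846] -1.7641325535972168
[[-1.2, 0.1], [0.3, -0.5], [-0.4, -0.2], [0.4, 2.1], [0.7, -1.4], [-0.4, -0.2], [0.4, 0.4]]
[ 289  330   77   58 3167]
[ 267  313   49   49 1792]
dish [ 0.43784426 -0.1411532   3.40583234] 195.139819058374 8.2459698543581 0.4992882375014074
mug [0.41332005 0.06856217 0.        ]
turq [0.39860771 0.18746898 0.        ]
vasecand [0.66467749 0.019495   0.        ]
```

```bash
python3 - <<'E'
from h import *
S,D=load("scene0"),load("side0")
A=np.array([.5275,.278,0]);R=rz(.183)
for s in np.arange(.06,.17,.01):
    P=A+R@[0,-s,0]
    print(round(s,3),P[:2].round(4),"bartop",proj(S,P+[0,0,.255]).round(1),"disc",proj(S,P+[0,0,.085]).round(1),"side disc",proj(D,P+[0,0,.085]).round(1))
print("coffee base",back(S,(407,300),0),back(D,(376,335),0),"front top",[back(S,(418,222),z)[:2].round(3) for z in (.2,.25,.3,.35)],
 [back(D,(388,250),z)[:2].round(3) for z in (.2,.25,.3)])
for n,uv in (("kettle",(380,270)),("sugar",(350,243)),("tumb",(363,281)),("green",(338,215))): print(n,back(S,uv,0)[:2].round(3))
E
```

```text
0.06 [0.5384 0.219 ] bartop [[276.8 172.9]] disc [[278.5 229.1]] side disc [[307.1 239.1]]
0.07 [0.5402 0.2092] bartop [[279.6 174.6]] disc [[281.1 230.9]] side disc [[308.1 240.7]]
0.08 [0.5421 0.1993] bartop [[282.5 176.3]] disc [[283.8 232.7]] side disc [[309.1 242.4]]
0.09 [0.5439 0.1895] bartop [[285.4 178. ]] disc [[286.4 234.5]] side disc [[310.1 244. ]]
0.1 [0.5457 0.1797] bartop [[288.3 179.8]] disc [[289.1 236.3]] side disc [[311.1 245.7]]
0.11 [0.5475 0.1698] bartop [[291.2 181.5]] disc [[291.8 238.2]] side disc [[312.1 247.4]]
0.12 [0.5493 0.16  ] bartop [[294.1 183.3]] disc [[294.5 240.1]] side disc [[313.2 249.1]]
0.13 [0.5512 0.1502] bartop [[297.1 185.1]] disc [[297.2 241.9]] side disc [[314.2 250.8]]
0.14 [0.553  0.1403] bartop [[300.1 186.9]] disc [[300.  243.8]] side disc [[315.3 252.6]]
0.15 [0.5548 0.1305] bartop [[303.1 188.8]] disc [[302.8 245.7]] side disc [[316.3 254.4]]
0.16 [0.5566 0.1207] bartop [[306.2 190.6]] disc [[305.6 247.7]] side disc [[317.4 256.1]]
0.17 [0.5584 0.1108] bartop [[309.3 192.5]] disc [[308.4 249.6]] side disc [[318.5 257.9]]
coffee base [ 0.71180101 -0.09400584  0.        ] [ 6.77803424e-01 -1.54433499e-01 -1.11022302e-16] front top [array([ 0.746, -0.054]), array([ 0.697, -0.098]), array([ 0.647, -0.142]), array([ 0.597, -0.186])] [array([ 0.726, -0.033]), array([ 0.701, -0.101]), array([ 0.675, -0.168])]
kettle [0.724 0.025]
sugar [0.724 0.153]
tumb [0.662 0.017]
green [0.771 0.273]
```

```bash
cat >> h.py <<'E'
from scipy.spatial.transform import Rotation as Ro
def down(yaw,tilt=0):
    """tool y at heading yaw (deg), z down; tilt leans tool z toward +(tool y rotated +90 / -x) about tool y"""
    y=np.array([np.cos(np.radians(yaw)),np.sin(np.radians(yaw)),0]); z=np.array([0,0,-1.]); x=np.cross(y,z)
    return Ro.from_matrix(np.c_[x,y,z])*Ro.from_rotvec([0,np.radians(tilt),0])
def go(p,R=None):
    from rig import bot
    s=bot.observe(); R0=Ro.from_rotvec(s["tool_rot"]); R=R or R0
    sh=R0.inv().apply(np.array(p)-s["ee_pos"])*10; tu=(R0.inv()*R).as_rotvec()/(np.pi/2)
    print("t%.2f"%s["time"],s["ee_pos"].round(4),"op%.2f"%s["opening"],"shift",sh.round(3),"turn",tu.round(3))
E
python3 -c "
from h import *
go([.545,.183,.30],down(10.5))"
```

```text
t0.10 [0.2454 0.4919 0.2049] op1.00 shift [-4.06  -1.428 -0.949] turn [-0.001  0.     0.589]
```

carry_out(increments=[[[1,-1,-0.36,-0.95,0,0,0],[1,-1,-0.36,-0.95,0,0,0],[1,-1,-0.36,-0.95,0,0,0],[1,-1,-0.36,-0.95,0,0,0]]])

```text
time: 0.43
ee_pos: [0.321, 0.4137, 0.3039]
tool_rot: [0.722, 3.055, 0.005]
force: [-0.8, 0.6, 0.7]
opening: 1.0
finger_force: 0.0
```

carry_out(increments=[[[1,-1,-0.36,0,0,0,0],[1,-1,-0.36,0,0,0,0],[1,-1,-0.36,0,0,0,0],[1,-1,-0.36,0,0,0,0]]])

```text
time: 0.77
ee_pos: [0.3946, 0.3358, 0.2996]
tool_rot: [-0.726, -3.056, 0.002]
force: [-0.2, -0.2, 0.6]
opening: 1.001
finger_force: 0.0
```

carry_out(increments=[[[1,-1,-0.36,0,0,0,0],[1,-1,-0.36,0,0,0,0],[1,-1,-0.36,0,0,0,0],[1,-1,-0.36,0,0,0,0]]])

```text
time: 1.1
ee_pos: [0.4676, 0.2593, 0.2993]
tool_rot: [-0.725, -3.056, 0.002]
force: [-0.6, 0.3, 0.1]
opening: 0.997
finger_force: 0.0
```

carry_out(increments=[[[1,-1,-0.36,0,0,0,0.3],[1,-1,-0.36,0,0,0,0.3],[1,-1,-0.36,0,0,0,0.59],[1,-1,-0.36,0,0,0,0.59],[1,-1,-0.36,0,0,0,0.59],[1,-1,-0.36,0,0,0,0.59],[1,-1,-0.36,0,0,0,0.59],[1,-1,-0.36,0,0,0,0.59]]])

```text
time: 1.77
ee_pos: [0.5387, 0.1859, 0.2997]
tool_rot: [-2.019, -2.406, 0.001]
force: [0.5, 0.2, 0.0]
opening: 1.0
finger_force: 0.0
```

```bash
python3 - <<'E'
from h import *
from rig import viewer
go([.545,.183,.30],down(10.5))
d=viewer.snapshot("wrist"); pickle.dump(d,open("pics/w1.pkl","wb")); cv2.imwrite("pics/w1.png",d["image"][:,:,::-1])
A=np.array([.5275,.278,.25]);R=rz(.183)
for s in (.05,.09,.1,.11,.17): print(s,proj(d,A+R@[0,-s,0]).round(1))
E
```

```text
t1.77 [0.5387 0.1859 0.2997] op1.00 shift [-0.04   0.057 -0.003] turn [-0.001 -0.    -0.006]
0.05 [[325.5 202.4]]
0.09 [[325.5 257.2]]
0.1 [[325.6 270.2]]
0.11 [[325.6 282.9]]
0.17 [[325.7 354.1]]
```

View pics/w1.png

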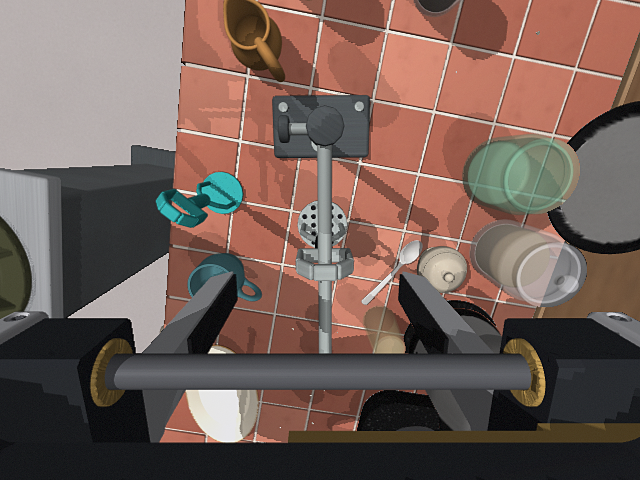

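```bash
python3 - <<'E'
from h import *
d=load("w1")
A=np.array([.5275,.278,0]);R=rz(.183)
for s in (.09,.1,.11): print(s,[proj(d,A+R@[x,-s+y,z]).round(0).tolist()[0] for x,y,z in ((0,0,.085),(0,.03,.085),(0,.006,.26),(0,-.006,.26),(.022,.006,.243),(.022,-.006,.243),(.022,.006,.215))])
im=cv2.imread("pics/w1.png")[190:300,280:370]; cv2.imwrite("pics/w1c.png",cv2.resize(im,None,fx=5,fy=5,interpolation=2))
E
```

```text
0.09 [[323.0, 217.0], [322.0, 192.0], [326.0, 253.0], [326.0, 270.0], [355.0, 247.0], [355.0, 262.0], [351.0, 238.0]]
0.1 [[323.0, 225.0], [322.0, 201.0], [326.0, 267.0], [326.0, 283.0], [355.0, 259.0], [354.0, 274.0], [351.0, 249.0]]
0.11 [[323.0, 233.0], [322.0, 209.0], [326.0, 280.0], [326.0, 296.0], [354.0, 272.0], [354.0, 287.0], [351.0, 261.0]]
```

View pics/w1c.png

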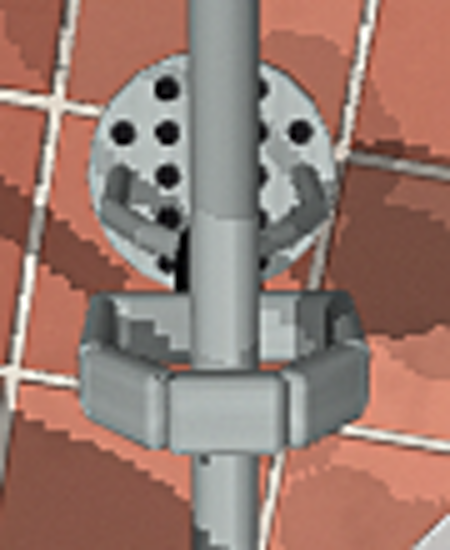

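The wrist crop shows the steel, black-handled masher's loop flat on the bar at rows 265–281, column 325. That puts it 98 mm along the bar. I'll align above it and go down.

```bash
python3 -c "
from h import *
go([.5454,.1811,.214],down(10.5))"
```

```text
t1.82 [0.5387 0.1859 0.2998] op1.00 shift [-0.059  0.059  0.858] turn [-0.001 -0.    -0.006]
```

carry_out(increments=[[[1,-0.06,0.06,0,0,0,-0.006],[1,-0.06,0.06,0.05,0,0,-0.006],[1,-0.06,0.06,0.35,0,0,-0.006],[1,-0.06,0.06,0.65,0,0,-0.006],[1,-0.06,0.06,0.86,0,0,-0.006],[1,-0.06,0.06,0.86,0,0,-0.006],[1,-0.06,0.06,0.86,0,0,-0.006]]])

```text
time: 2.4
ee_pos: [0.546, 0.1799, 0.214]
tool_rot: [-1.998, -2.423, 0.002]
force: [1.3, -0.1, 0.3]
opening: 1.002
finger_force: 0.0
```

carry_out(increments=[[[0.1,0,0,0,0,0,0],[-0.2,0,0,0,0,0,0],[-1,0,0,0,0,0,0],[-1,0,0,0,0,0,0],[-1,0,0,0,0,0,0],[-1,0,0,0,0,0,0],[-1,0,0,0,0,0,0],[-1,0,0,0,0,0,0]]])

```text
time: 3.07
ee_pos: [0.5461, 0.1799, 0.2145]
tool_rot: [2.0, 2.423, -0.0]
force: [-0.2, 0.1, -0.0]
opening: 0.47
finger_force: 0.3
```

```bash
python3 -c "
from h import *
from rig import bot
print(bot.observe()['force'])
go([.5454,.1811,.233],down(10.5))"
```

```text
[-0.17251347  0.06370413 -0.04148094]
t3.07 [0.5461 0.1799 0.2145] op0.47 shift [ 0.013 -0.005 -0.185] turn [-0.     0.     0.005]
```

carry_out(increments=[[[-1,0,0,0,0,0,0],[-1,0,0,0,0,0,0],[-1,0,0,-0.06,0,0,0],[-1,0,0,-0.12,0,0,0],[-1,0,0,-0.19,0,0,0],[-1,0,0,-0.19,0,0,0],[-1,0,0,-0.19,0,0,0]]])

```text
time: 3.65
ee_pos: [0.5463, 0.1799, 0.234]
tool_rot: [2.0, 2.422, 0.001]
force: [0.3, -0.1, -1.7]
opening: 0.462
finger_force: 30.0
```

```bash
python3 - <<'E'
from h import *
from rig import bot,viewer
go([.5454,.1811,.233],down(10.5))
d=viewer.snapshot("wrist"); e=viewer.snapshot("scene"); pickle.dump(d,open("pics/w2.pkl","wb"))
i=cv2.resize(d["image"][180:300,270:380],None,fx=4,fy=4,interpolation=2);j=cv2.resize(e["image"][140:260,240:330],None,fx=4,fy=4,interpolation=2)
cv2.imwrite("pics/w2.png",np.hstack([i,j])[:,:,::-1])
E
```

```text
t3.65 [0.5463 0.1799 0.234 ] op0.46 shift [ 0.013 -0.007  0.01 ] turn [ 0.001 -0.     0.005]
```

View pics/w2.png

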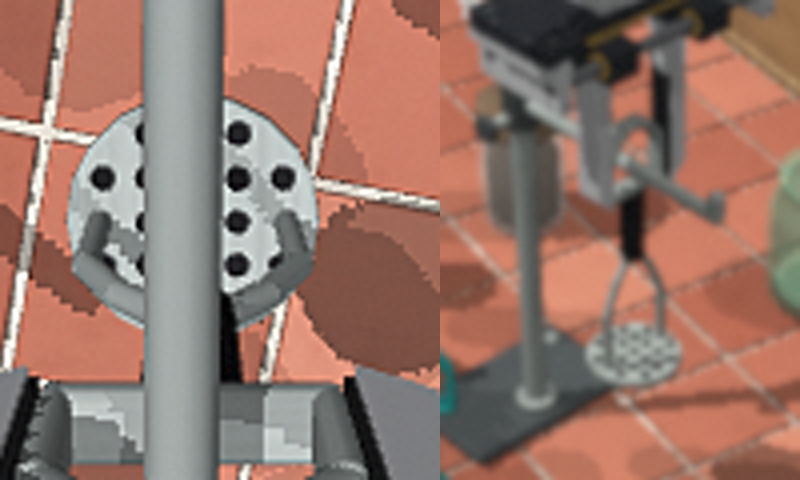

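The loop is held between the fingers and has left the bar; the bar runs through the middle of the opening. Sliding it off over the end.

carry_out(increments=[[[-1,-0.15,0,0,0,0,0],[-1,-0.35,0,0,0,0,0],[-1,-0.55,0,0,0,0,0],[-1,-0.75,0,0,0,0,0],[-1,-0.9,0,0,0,0,0],[-1,-1,0,0,0,0,0],[-1,-1,0,0,0,0,0]]])

```text
time: 4.33
ee_pos: [0.5653, 0.0802, 0.2332]
tool_rot: [-2.002, -2.421, 0.001]
force: [-0.2, 0.5, -1.8]
opening: 0.466
finger_force: 30.0
```

```bash
python3 - <<'E'
from h import *
from rig import bot,viewer
print(bot.observe()['force'])
go([.575,-.03,.30],down(-1.8))
B=np.array([.5695,-.3166,0])
for s in (.21,.165): print((B+rz(-.0308)@[0,s,0]).round(4))
E
```

```text
[-0.18846613  0.5401752  -1.79794477]
t4.33 [0.5653 0.0802 0.2332] op0.47 shift [-1.101 -0.112 -0.668] turn [-0.    0.    0.14]
[ 0.576  -0.1067  0.    ]
[ 0.5746 -0.1517  0.    ]
```

carry_out(increments=[[[-1,-0.2,-0.03,-0.4,0,0,0],[-1,-0.5,-0.06,-0.67,0,0,0.07],[-1,-0.8,-0.1,-0.67,0,0,0.14],[-1,-1,-0.11,-0.67,0,0,0.14],[-1,-1,-0.11,-0.67,0,0,0.14],[-1,-1,-0.11,-0.67,0,0,0.14]]])

```text
time: 4.83
ee_pos: [0.5732, -0.0185, 0.3001]
tool_rot: [-2.254, -2.188, 0.0]
force: [-0.1, 0.2, -2.1]
opening: 0.46
finger_force: 30.0
```

```bash
python3 - <<'E'
from h import *
from rig import bot,viewer
go([.577,-.06,.24],down(-1.8))
ims=[]
B=np.array([.5695,-.3166,0])
def box(n,d,x,y,w,h,k):
    im=cv2.resize(d["image"][y:y+h,x:x+w],None,fx=k,fy=k,interpolation=2)
    for z in (.257,.274):
        P=proj(d,B+rz(-.0308)@[0,.21,0]+[0,0,z])[0]; print(n,z,P)
        if z<.26: print(" bar near collar",proj(d,B+rz(-.0308)@[0,.02,0]+[0,0,z])[0])
    return im
ds={n:viewer.snapshot(n) for n in("scene","side","wrist")}
for n in ds: pickle.dump(ds[n],open(f"pics/{n}3.pkl","wb"))
a=box("scene",ds["scene"],350,200,130,120,3); b=box("side",ds["side"],310,225,130,120,3)
w=ds["wrist"]; c=cv2.resize(w["image"][:,:],None,fx=.6,fy=.6,interpolation=3)
P=proj(w,[B+rz(-.0308)@[0,s,0]+[0,0,.257] for s in (.02,.21)]);print("wrist",P)
top=np.hstack([a,b]); o=np.zeros((570,780,3),np.uint8); o[:top.shape[0],:top.shape[1]]=top
o2=cv2.resize(w["image"][240:450,200:440],None,fx=.9,fy=.9); o[365:365+o2.shape[0],:o2.shape[1]]=o2
cv2.imwrite("pics/v3.png",o[:,:,::-1])
E
```

```text
t4.83 [ 0.5732 -0.0185  0.3001] op0.46 shift [-0.414  0.05   0.601] turn [-0.    -0.     0.001]
scene 0.257 [376.59650784 241.52701618]
 bar near collar [441.43847714 300.47046785]
scene 0.274 [377.38476894 234.98042531]
side 0.257 [341.1381629  253.04642475]
 bar near collar [356.34771318 303.51778789]
side 0.274 [341.46943326 247.52003529]
wrist [[322.63236748 550.89243447]
 [324.44190639 372.3426596 ]]
```

View pics/v3.png

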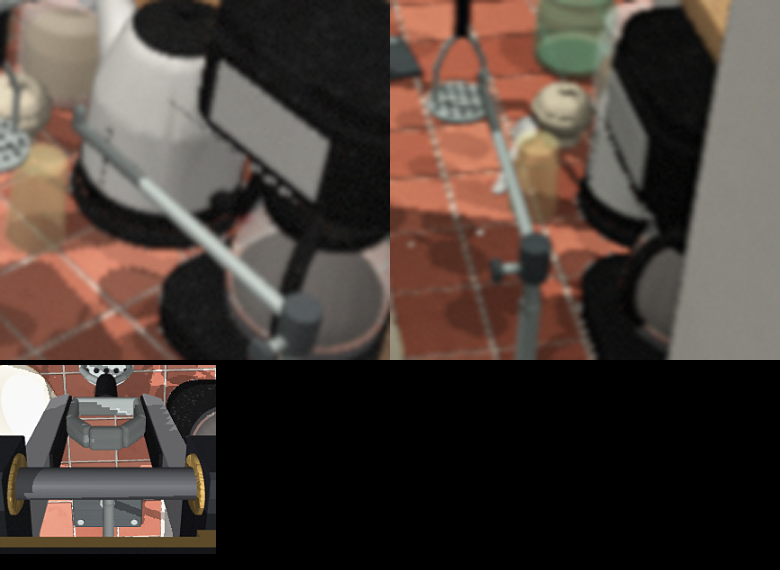

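carry_out(increments=[[[-1,-0.2,0.04,0.1,0,0,0],[-1,-0.42,0.055,0.3,0,0,0],[-1,-0.42,0.055,0.5,0,0,0],[-1,-0.42,0.055,0.585,0,0,0],[-1,-0.42,0.055,0.585,0,0,0],[-1,-0.42,0.055,0.585,0,0,0]]])

```text
time: 5.48
ee_pos: [0.5777, -0.0597, 0.2426]
tool_rot: [2.252, 2.19, 0.0]
force: [0.3, 0.1, -1.1]
opening: 0.467
finger_force: 30.0
```

```bash
python3 - <<'E'
from h import *
from rig import bot,viewer
print(bot.observe()['force'])
go([.5747,-.152,.2415],down(-1.8))
ds={n:viewer.snapshot(n) for n in("scene","side")}
a=cv2.resize(ds["scene"]["image"][165:285,325:455],None,fx=3,fy=3,interpolation=2); b=cv2.resize(ds["side"]["image"][195:315,300:430],None,fx=3,fy=3,interpolation=2)
cv2.imwrite("pics/v4.png",np.hstack([a,b])[:,:,::-1])
E
```

```text
[ 0.30958114  0.10652436 -1.08866617]
t5.48 [ 0.5777 -0.0597  0.2426] op0.47 shift [-0.924 -0.004  0.01 ] turn [ 0.    -0.     0.002]
```

View pics/v4.png

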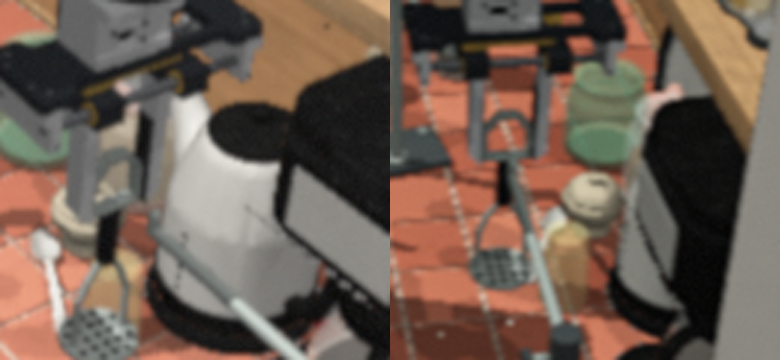

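```bash
python3 - <<'E'
from h import *
S,D=load("scene3"),load("side3")
for n,d,o,k in (("scene",S,(325,165),0),("side",D,(300,195),390)):
    f=lambda P:((proj(d,P)-o)*3+[k,0]).round(0).tolist()
    c=np.array([.5777,-.0597,.257])
    print(n,"looptop out,in,centre,bottom in",f([c+[0,0,.031],c+[0,0,.026],c,c-[0,0,.010],c-[0,0,.016]]),"barend",f([[.576,-.107,.258],[.576,-.107,.274]]),"disc",f([c-[0,0,.144]]))
E
```

```text
scene looptop out,in,centre,bottom in [[117.0, 156.0], [116.0, 162.0], [114.0, 192.0], [112.0, 203.0], [112.0, 210.0]] barend [[155.0, 229.0], [157.0, 210.0]] disc [[99.0, 343.0]]
side looptop out,in,centre,bottom in [[506.0, 113.0], [506.0, 118.0], [504.0, 143.0], [504.0, 152.0], [503.0, 158.0]] barend [[514.0, 173.0], [515.0, 158.0]] disc [[497.0, 271.0]]
```

```bash
python3 - <<'E'
from h import *
S=load("scene3"); D=load("side3"); S0=load("scene0"); D0=load("side0")
g=lambda d:cv2.cvtColor(d["image"],cv2.COLOR_RGB2GRAY)
print("scene B end cols 374-381"); print(g(S)[230:250,374:382])
print("side0 B end"); print(g(D0)[244:260,336:346])
print("scene0 A end");print(g(S0)[184:200,304:314])
E
```

```text
scene B end cols 374-381
[[118 117 115 116 115 116 128 151]
 [115 117 117 117 117 114 128 150]
 [112 115 116 117 117 114 130 149]
 [105 110 113 110 108 112 129 147]
 [101 106 111 112 105 112 132 145]
 [ 97 106 118 120 111 112 133 145]
 [ 89 101 117 121 114 117 138 147]
 [ 88  95 107 111 111 120 140 147]
 [ 91  88  95 101 107 124 142 147]
 [ 89  86  91  95 107 128 143 147]
 [ 84  85  91  99 111 132 144 149]
 [ 84  90  98 107 119 133 145 148]
 [ 83  90 101 112 119 131 142 145]
 [ 84  85  93 103 114 123 130 134]
 [ 87  85  84  92 103 112 120 126]
 [ 89  88  83  83  91 102 112 119]
 [ 88  88  84  82  87  92 102 110]
 [ 84  83  80  87 101 100  96 101]
 [ 75  74  75  93 122 120 105  98]
 [ 74  74  74  97 132 138 128 115]]
side0 B end
[[111 108 112 124 142 141 121 106 104 105]
 [110 110 109 118 132 132 118 107 105 105]
 [110 109 109 116 131 139 129 112 105 104]
 [109 110 113 121 140 155 146 120 105 104]
 [112 111 116 132 149 153 136 114 105 103]
 [112 110 113 123 132 129 114 102  97  97]
 [106 103 100  97 100 100 107 109 102  93]
 [ 96  96  91  84  79  84 105 124 122 109]
 [107 107 101  94 
[... 328 characters left out ...]
cene0 A end
[[130 128 127 128 127 128 127 127 128 125]
 [129 129 128 127 127 127 127 128 126 126]
 [128 130 130 131 134 130 126 123 119 116]
 [136 131 130 141 155 146 128 115 110 109]
 [152 139 137 151 169 159 134 116 116 123]
 [172 155 141 146 155 149 127 124 131 136]
 [179 168 147 132 127 119 110 117 135 140]
 [167 169 153 126 108  95  96 114 134 140]
 [145 153 147 125 103  90  93 114 136 141]
 [126 132 132 121 103  90  96 118 137 142]
 [126 123 119 113 101  92 101 122 138 141]
 [134 129 123 116 104  99 108 126 139 145]
 [139 135 134 128 118 118 122 130 138 142]
 [139 140 138 136 136 138 139 139 140 141]
 [140 140 140 139 140 139 142 144 146 137]
 [139 140 141 141 139 139 141 142 143 138]]
```

```bash
python3 - <<'E'
from h import *
S,D=load("scene0"),load("side0")
print("A tip",proj(S,[.5584,.1108,.267]),"obs 308.2,188; side",proj(D,[.5584,.1108,.267]))
for z in (.270,.274,.278): print(z,proj(S,[.576,-.1067,z]),"obs 377,235.7;",proj(D,[.576,-.1067,z]),"obs 340.8,247.6")
g=cv2.cvtColor(D["image"],cv2.COLOR_RGB2GRAY);print(g[200:216,314:326])
E
```

```text
A tip [[309.35004224 188.07242744]] obs 308.2,188; side [[319.82974362 207.02179714]]
0.27 [[377.21089391 236.52705693]] obs 377,235.7; [[341.40394286 248.82777443]] obs 340.8,247.6
0.274 [[377.39782402 234.97482646]] obs 377,235.7; [[341.4824155  247.51908812]] obs 340.8,247.6
0.278 [[377.58564429 233.41520429]] obs 377,235.7; [[341.56119991 246.2052022 ]] obs 340.8,247.6
[[101  90  79  70  63  56  52  49  49  49  49  49]
 [135 113  92  77  67  59  52  49  49  51  49  48]
 [153 130 105  83  74  67  58  52  52  55  53  51]
 [157 142 114  86  79  75  66  58  58  59  58  55]
 [152 150 124  89  73  73  68  65  62  63  63  64]
 [142 152 138 102  76  69  67  64  64  65  64  66]
 [131 146 149 131  99  81  75  68  64  63  63  66]
 [123 132 149 150 133 116 106  88  71  63  64  65]
 [122 121 139 152 152 142 131 104  77  64  63  65]
 [145 131 128 141 139 126 111  90  71  62  61  62]
 [144 131 120 121 117  99  81  71  63  63  61  62]
 [104 100  91  92  97  84  72  66  64  62  60  61]
 [ 76  82  70  68  76  77  71  66  62  60  61  61]
 [ 70  80  68  59  63  67  67  65  61  59  60  58]
 [ 70  79  67  57  54  57  57  57  58  57  58  56]
 [ 69  79  65  55  54  52  53  54  56  57  56  57]]
```

carry_out(increments=[[[-1,-0.08,0,0.026,0,0,0],[-1,-0.2,0,0.026,0,0,0],[-1,-0.32,0,0.026,0,0,0],[-1,-0.4,0,0.026,0,0,0],[-1,-0.47,0,0.026,0,0,0],[-1,-0.47,0,0.026,0,0,0]]])

```text
time: 6.08
ee_pos: [0.576, -0.1094, 0.2393]
tool_rot: [2.256, 2.187, -0.0]
force: [0.4, 0.2, -1.5]
opening: 0.466
finger_force: 30.0
```

carry_out(increments=[[[-1,-0.1,0,0,0,0,0],[-1,-0.22,0,0,0,0,0],[-1,-0.34,0,0,0,0,0],[-1,-0.43,0,0,0,0,0],[-1,-0.43,0,0,0,0,0],[-1,-0.43,0,0.05,0,0,0],[-1,-0.43,0,0.1,0,0,0],[-1,-0.43,0,0.13,0,0,0]]])

```text
time: 6.75
ee_pos: [0.5747, -0.1502, 0.2253]
tool_rot: [-2.253, -2.189, 0.001]
force: [0.1, 0.9, -1.8]
opening: 0.466
finger_force: 30.0
```

carry_out(increments=[[[-1,0,0,0.02,0,0,0],[-1,0,0,0.035,0,0,0],[-1,0,0,0.045,0,0,0],[-1,0,0,0.045,0,0,0]]])

```text
time: 7.08
ee_pos: [0.575, -0.1503, 0.2235]
tool_rot: [2.252, 2.188, 0.001]
force: [-6.3, 2.9, 11.9]
opening: 0.465
finger_force: 30.0
```

carry_out(increments=[[[-1,0,0,-0.025,0,0,0],[-1,0,0,-0.025,0,0,0],[-0.02,0,0,-0.025,0,0,0],[0.1,0,0,-0.025,0,0,0],[0.3,0,0,-0.025,0,0,0],[0.6,0,0,-0.025,0,0,0],[0.6,0,0,-0.025,0,0,0],[0.6,0,0,-0.025,0,0,0]]])

```text
time: 7.75
ee_pos: [0.5749, -0.1507, 0.2243]
tool_rot: [-2.254, -2.189, 0.0]
force: [-0.1, -0.5, 0.2]
opening: 0.783
finger_force: 0.0
```

carry_out(increments=[[[0.6,0,0,-0.1,0,0,0],[0.6,0,0,-0.3,0,0,0],[0.6,0,0,-0.6,0,0,0],[0.6,0,0,-0.9,0,0,0],[0.6,0,0,-1,0,0,0],[0.6,0,0,-1,0,0,0]]])

```text
time: 8.25
ee_pos: [0.5754, -0.1509, 0.3278]
tool_rot: [2.25, 2.185, 0.004]
force: [-1.1, -0.2, 0.4]
opening: 0.8
finger_force: 0.0
```

```bash
python3 - <<'E'
from h import *
from rig import bot,viewer
go([.40,-.10,.32],down(105))
for n in ("scene","side"):
    d=viewer.snapshot(n); pickle.dump(d,open(f"pics/{n}5.pkl","wb")); cv2.imwrite(f"pics/{n}5.png",d["image"][:,:,::-1])
E
```

```text
t8.25 [ 0.5754 -0.1509  0.3278] op0.80 shift [ 0.457 -1.769  0.068] turn [ 1.000e-03  4.000e-03 -1.185e+00]
```

carry_out(increments=[[[0.6,0,-0.4,0,0,0,0],[0.6,0,-0.8,0,0,0,0],[1,0,-1,0,0,0,0],[1,0,-1,0,0,0,0]]])

```text
time: 8.68
ee_pos: [0.4721, -0.1476, 0.3236]
tool_rot: [-2.254, -2.187, 0.001]
force: [0.8, 0.0, 0.0]
opening: 0.908
finger_force: 0.0
```

carry_out(increments=[[[1,0,-0.4,0,0,0,0.1],[1,0,-0.8,0.4,0,0,0.2],[1,0,-1,0.8,0,0,0.3],[1,0,-1,0.8,0,0,0.4],[1,0,-1,0.8,0,0,0.5],[1,0,-1,0.8,0,0,0.6],[1,0,-1,0.8,0,0,0.7],[1,0,-1,0.8,0,0,0.8]]])

```text
time: 9.35
ee_pos: [0.3749, -0.1447, 0.2431]
tool_rot: [-3.028, -0.83, 0.003]
force: [0.7, -0.4, 0.2]
opening: 0.999
finger_force: 0.0
```

```bash
cat >> h.py <<'E'
def dish(tag):
    S,D=load("scene"+tag),load("side"+tag); masks=[]
    for d in (S,D):
        hsv=cv2.cvtColor(d["image"],cv2.COLOR_RGB2HSV); P=proj(d,[.438+.07,-.145,0])[0].astype(int)
        m=np.zeros((480,640),np.uint8); y0,y1,x0,x1=P[1]-60,P[1]+60,P[0]-80,P[0]+80
        m[y0:y1,x0:x1]=((hsv[...,1]<110)&(hsv[...,1]>15)&(hsv[...,2]>110)&(hsv[...,0]>12)&(hsv[...,0]<40))[y0:y1,x0:x1]
        m=cv2.morphologyEx(m,cv2.MORPH_OPEN,np.ones((5,5),np.uint8))
        n,l,st,_=cv2.connectedComponentsWithStats(m); k=1+st[1:,4].argmax(); print(st[k])
        c=max(cv2.findContours((l==k).astype(np.uint8),0,2)[0],key=len); masks.append((d,cv2.convexHull(c)))
    t=np.linspace(0,2*np.pi,72)
    def hull(d,p):
        a=[.0585*np.cos(t),.0945*np.sin(t),0*t+.022]; b=[.04*np.cos(t),.07*np.sin(t),0*t]
        return cv2.convexHull(proj(d,np.hstack([a,b]).T@rz(p[2]).T+[p[0],p[1],0]).astype(np.float32))
    res=lambda p:[cv2.pointPolygonTest(hull(d,p),tuple(map(float,q[0])),True) for d,c in masks for q in c]
    b=min((least_squares(res,[x,-.145,a],diff_step=1e-3,x_scale=[.1,.1,1],loss="soft_l1") for a in (-.4,0,.4) for x in (.45,.56)),key=lambda s:s.cost)
    print("dish",b.x.round(4),np.degrees(b.x[2]).round(1),np.abs(b.fun).mean().round(2))
E
python3 - <<'E'
from h import *
from rig import bot
dish("5")
go([.3655,-.1605,.15],down(-75,25))
E
```

```text
[288 329  30  37 420]
[ 235  278   17  120 1606]
dish [ 0.422  -0.1409 -0.0722] -4.1 15.46
t9.35 [ 0.3749 -0.1447  0.2431] op1.00 shift [-0.16   0.09   0.931] turn [-0.039  0.277  0.171]
```

carry_out(increments=[[[1,-0.16,0.09,0.2,0,0.07,0.05],[1,-0.16,0.09,0.5,0,0.14,0.1],[1,-0.16,0.09,0.93,-0.039,0.277,0.171],[1,-0.16,0.09,0.93,-0.039,0.277,0.171],[1,-0.16,0.09,0.93,-0.039,0.277,0.171],[1,-0.16,0.09,0.93,-0.039,0.277,0.171],[1,-0.16,0.09,0.93,-0.039,0.277,0.171]]])

```text
time: 9.93
ee_pos: [0.3663, -0.1613, 0.1519]
tool_rot: [-2.986, -0.405, -0.662]
force: [-0.1, -0.4, 0.4]
opening: 1.001
finger_force: 0.0
```

```bash
python3 - <<'E'
from h import *
from rig import bot,viewer
s=bot.observe();print(s["qpos"].round(2),Ro.from_rotvec(s["tool_rot"]).as_matrix().round(2).tolist())
go([.3605,-.162,.010],down(-75,25))
for n in ("scene","side"):
    d=viewer.snapshot(n); pickle.dump(d,open(f"pics/{n}6.pkl","wb")); cv2.imwrite(f"pics/{n}6.png",d["image"][:,:,::-1])
E
```

```text
[-0.76 -0.14  2.2   0.47  0.91  0.28] [[0.87, 0.27, 0.41], [0.24, -0.96, 0.11], [0.42, 0.0, -0.91]]
t9.93 [ 0.3663 -0.1613  0.1519] op1.00 shift [-0.652 -0.011  1.262] turn [-0.001  0.     0.005]
```

carry_out(increments=[[[1,-0.16,0,0.3,0,0,0],[1,-0.33,-0.005,0.63,0,0,0],[1,-0.33,-0.005,0.63,0,0,0],[1,-0.33,-0.005,0.63,0,0,0]]])

```text
time: 10.37
ee_pos: [0.3629, -0.1607, 0.0802]
tool_rot: [-2.983, -0.404, -0.661]
force: [-0.1, -0.1, 0.6]
opening: 1.001
finger_force: 0.0
```

carry_out(increments=[[[1,-0.16,0,0.25,0,0,0],[1,-0.24,0,0.45,0,0,0],[1,-0.33,-0.005,0.63,0,0,0],[1,-0.33,-0.005,0.63,0,0,0],[1,-0.33,-0.005,0.63,0,0,0]]])

```text
time: 10.78
ee_pos: [0.3608, -0.1621, 0.0109]
tool_rot: [-2.984, -0.405, -0.667]
force: [-0.3, 0.1, -0.0]
opening: 1.0
finger_force: 0.0
```

```bash
python3 - <<'E'
from h import *
go([.3605,-.162,.010],down(-75,25))
# push targets: dish centre c, fork heading phi(deg): TCP=c-.052*dir
for c,phi in (((.438,-.141),15),((.47,-.143),10),((.51,-.146),5),((.54,-.148),1),((.575,-.151),-2)):
    a=np.radians(phi); go([c[0]-.053*np.cos(a),c[1]-.053*np.sin(a),.010],down(phi-90,25))
E
```

```text
t10.78 [ 0.3608 -0.1621  0.0109] op1.00 shift [-0.006 -0.002  0.007] turn [-0.001 -0.002  0.005]
t10.78 [ 0.3608 -0.1621  0.0109] op1.00 shift [ 0.241 -0.002  0.123] turn [-0.001 -0.002  0.005]
t10.78 [ 0.3608 -0.1621  0.0109] op1.00 shift [0.518 0.056 0.253] turn [-0.025 -0.002  0.055]
t10.78 [ 0.3608 -0.1621  0.0109] op1.00 shift [0.865 0.146 0.416] turn [-0.048 -0.002  0.105]
t10.78 [ 0.3608 -0.1621  0.0109] op1.00 shift [1.129 0.209 0.54 ] turn [-0.067 -0.002  0.146]
t10.78 [ 0.3608 -0.1621  0.0109] op1.00 shift [1.434 0.304 0.684] turn [-0.081 -0.002  0.176]
```

carry_out(increments=[[[1,0.12,0,0.06,0,0,0],[1,0.22,0,0.11,0,0,0],[1,0.3,0.014,0.15,-0.006,0,0.015],[1,0.41,0.035,0.2,-0.015,0,0.035],[1,0.52,0.056,0.253,-0.025,0,0.055],[1,0.63,0.085,0.305,-0.033,0,0.071],[1,0.74,0.115,0.358,-0.04,0,0.088],[1,0.865,0.146,0.416,-0.048,0,0.105]]])

```text
time: 11.45
ee_pos: [0.4581, -0.1505, 0.0113]
tool_rot: [-3.045, -0.132, -0.684]
force: [-1.1, -0.4, -0.8]
opening: 1.002
finger_force: 0.9
```

```bash
python3 - <<'E'
from h import *
from rig import bot,viewer
print(bot.observe()["force"])
for n in ("scene","side"):
    d=viewer.snapshot(n); pickle.dump(d,open(f"pics/{n}7.pkl","wb"))
a,b=(load(n+"7")["image"] for n in ("scene","side"))
cv2.imwrite("pics/v7.png",np.hstack([cv2.resize(a[190:430,280:480],None,fx=2,fy=2),cv2.resize(b[190:430,240:440],None,fx=2,fy=2)])[:,:,::-1])
for c,phi in (((.54,-.148),1),((.575,-.151),-2)):
    r=np.radians(phi); go([c[0]-.053*np.cos(r),c[1]-.053*np.sin(r),.010],down(phi-90,25))
g=lambda d:d
for n in ("scene","side"):
    print(n,proj(load(n+"7"),[[.575,-.151,.0935],[.51,-.146,.022]]).round(0).tolist())
E
```

```text
[-1.1487527  -0.37634754 -0.78138875]
t11.55 [ 0.4588 -0.1506  0.0113] op1.00 shift [0.25  0.009 0.133] turn [-0.018 -0.004  0.041]
t11.55 [ 0.4588 -0.1506  0.0113] op1.00 shift [0.565 0.042 0.282] turn [-0.032 -0.004  0.071]
scene [[382.0, 311.0], [355.0, 344.0]]
side [[341.0, 313.0], [316.0, 333.0]]
```

View pics/v7.png

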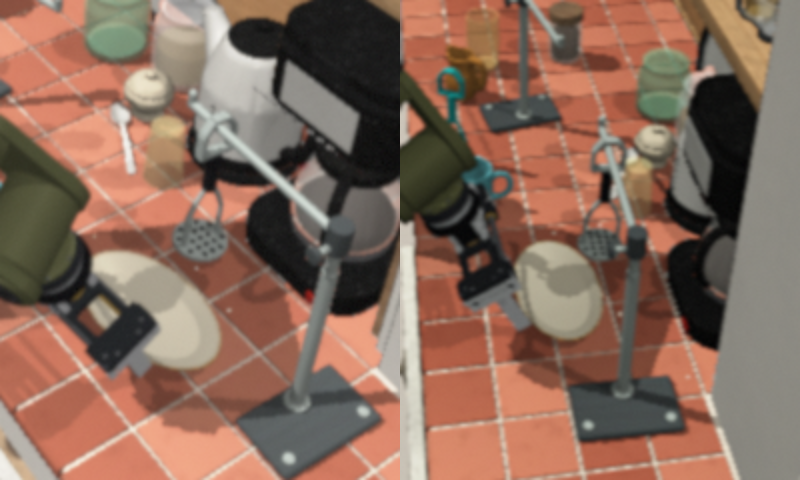

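The masher hangs upright on the right bar, its disc at scene pixel (380,310). The dish is at about (357,345), tracking as predicted. Finishing the push.

carry_out(increments=[[[1,0.1,0.003,0.053,-0.007,0,0.016],[1,0.2,0.007,0.106,-0.014,0,0.033],[1,0.3,0.014,0.157,-0.02,0,0.046],[1,0.4,0.025,0.204,-0.025,0,0.055],[1,0.49,0.034,0.246,-0.029,0,0.064],[1,0.55,0.04,0.275,-0.032,0,0.071],[1,0.55,0.04,0.275,-0.032,0,0.071]]])

```text
time: 12.13
ee_pos: [0.5187, -0.1492, 0.0086]
tool_rot: [3.059, -0.053, 0.684]
force: [0.7, 0.2, -1.1]
opening: 1.002
finger_force: 0.0
```

carry_out(increments=[[[1,-0.15,0,-0.07,0,0,0],[1,-0.35,0,-0.16,0,0,0],[1,-0.6,0,-0.28,0,0,0],[1,-0.85,0,-0.4,0,0,0],[1,-1,0,-0.47,0,0,0],[1,-1,0,-0.47,0,0,0]]])

```text
time: 12.63
ee_pos: [0.4047, -0.1447, 0.0076]
tool_rot: [3.061, -0.055, 0.682]
force: [0.5, 0.7, 0.3]
opening: 1.003
finger_force: 0.0
```

```bash
sed -i 's/&(hsv\[...,1\]>15)&(hsv\[...,2\]>110)/\&(hsv[...,2]>60)/; s/.438+.07,-.145,0\]/.57,-.15,0]/; s/P\[1\]-60,P\[1\]+60,P\[0\]-80,P\[0\]+80/P[1]-42,P[1]+42,P[0]-48,P[0]+48/' h.py; python3 - <<'E'
from h import *
from rig import bot,viewer
for n in ("scene","side"):
    d=viewer.snapshot(n); pickle.dump(d,open(f"pics/{n}8.pkl","wb"))
print([proj(load(n+"8"),[.57,-.15,0])[0].round() for n in ("scene","side")])
dish("8"); go([.5,-.15,.01])
E
```

```text
[array([376., 340.]), array([338., 338.])]
[ 345  305   67   60 2535]
[ 318  312   37   47 1312]
dish [ 0.5716 -0.149  -0.0452] -2.6 0.75
t12.73 [ 0.4076 -0.1457  0.0081] op1.00 shift [0.845 0.01  0.377] turn [0. 0. 0.]
```

carry_out(increments=[[[1,0.1,0,-0.4,0,0,0],[1,0.1,0,-0.8,0,0,0],[1,0.1,0,-0.8,0,0,0],[1,0.1,0,-0.8,0,0,0],[1,0.1,0,-0.8,0,0,0],[1,0.1,0,-0.8,0,0,0]]])

```text
time: 13.23
ee_pos: [0.3824, -0.1441, 0.0826]
tool_rot: [3.062, -0.055, 0.679]
force: [0.3, -0.2, 0.9]
opening: 0.999
finger_force: 0.0
```

```bash
python3 - <<'E'
from h import *
from rig import bot,viewer
for n in ("scene","side"):
    d=viewer.snapshot(n); pickle.dump(d,open(f"pics/{n}9.pkl","wb"))
dish("9")
a,b=(cv2.cvtColor(load(t)["image"],cv2.COLOR_RGB2GRAY) for t in ("scene7","scene9"))
t=a[238:300,370:400]; r=cv2.matchTemplate(b[225:315,355:415],t,cv2.TM_CCOEFF_NORMED); print(cv2.minMaxLoc(r),"expect loc (15,13)")
print(bot.observe()["force"],bot.observe()["ee_pos"])
E
```

```text
[ 345  305   67   60 2497]
[ 318  313   38   47 1331]
dish [ 0.5721 -0.1496 -0.0391] -2.2 0.45
(-0.26533859968185425, 0.9951813220977783, (1, 28), (15, 13)) expect loc (15,13)
[ 0.19806885 -0.00208824 -0.1697311 ] [ 0.38217402 -0.14400058  0.08233036]
```

```bash
python3 -c "
from rig import bot
print(bot.finish_job())"
```

```text
the job is handed in; nothing more can be done
None
```

The job is handed in: the masher hangs upright by its loop on the right rail's bar, and the dish was slid under it, about 3 mm off centre by the last measurement. It took about 13 s of the 61 s, with no other object touched as far as I could see.

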